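# Make up the front and rear wheel hub kits

### The arm

A 6-joint arm with a two-finger parallel gripper is mounted at the origin on the work surface. World frame = base frame: x ahead of the robot, y to its left, z up, the work surface at z = 0. Lengths are in m, angles in rad, forces in N, time in s.
With the tool pointing down it reaches from about 0.25 to 0.775 m from the base axis. Payload 4 kg.
Tool frame: the origin (TCP) lies at the very end of the fingers, on their centre line; the grasp point (between the pads) lies robot.grasp_offset behind it (robot.grasp_offset is the distance from the TCP to the grasp point, in m); z points along the fingers, y is the line along which they close (so a half turn about z gives the same grasp; the last joint's range is limited). The gripper opens to 85 mm and grips with 20 to 120 N. Pads are 22 mm wide; open, the fingers measure 114 mm over their backs; the gripper's body (76 mm by 85 mm) begins 54 mm behind the grasp point. The pads swing forward as they close: fully open they stand 13 mm farther back than shut.
Start: joints at [1.035, 0.087, 1.371, -0, 1.684, -0.103], TCP at [0.231, 0.499, 0.231] pointing down, gripper open.
Joint ranges: [-3.1, 3.1], [-0.76, 2.03], [0.27, 2.55], [-1.08, 4.22], [0.17, 2.65], [-2.57, 2.57]. Speed limits (rad/s): [2.79, 2.79, 3.14, 3.14, 3.14, 3.14].

### API

Orientations are given as a unit quaternion [x, y, z, w].
In Python, from rig import robot, viewer, workorder gives the robot as it stands.
- The arm moves only by the shell command python3 -m pendant 'ROWS' [FORCE]. ROWS is JSON, a list of rows, each a list of 7 numbers: the turn, a rotation vector about the tool's x, y, z in rad, then the shift along the tool's x, y, z in mm, then the finger opening in mm, from 0 to 85.4. In form: [[wx, wy, wz, tx, ty, tz, jaw], ...]. A call has 1 to 20 rows; each row shifts and turns the commanded pose from where the row before left it, along the tool's axes as they then stand; what a row does not reach is not made up. A row lasts 1/12 s, in which the tool goes at most 41.7 mm and 7.16 degrees, less where a joint would pass 70% of its speed; a pose out of reach is approached as far as the arm can. A call with a gripper value outside its range is refused whole. The fingers move at their own pace and stop on an object; FORCE is the grip in N (left out, the last holds). Time passes only in rows, so rows that do not move let the fingers close. It gives the time, the measured TCP pose, the force, the opening and the grip force at its end, in the units of the state.
- robot.read_state(): the state, without advancing time (a new reading comes with each control period).
- viewer.get_image(name): name is "scene" or "top" or "wrist"; returns a dict with "frame" (400x640x3 uint8, red, green, blue), "fx", "fy", "cx", "cy" (pixels), "rvec" (rotation vector, rad) and "tvec" (3), from world to camera coordinates, as OpenCV has them. Camera axes: x right, y down, z forward; pixel columns grow to the right and rows downward; lengths in m; the calibration is good to about 2 mm. The wrist camera is an equidistant fisheye: a pixel r from the principal point sees the ray r / f radians off the axis. A picture is of the moment at which its call begins. There is no depth.
- workorder.sign_off(): hands the job in; it is judged then, once.
Trained networks look in the newest picture that a camera, given by its name, has taken for a name from the list of things; names that differ only in an ending like _2 or _b are one class to them, and where a whole thing is asked for, a point or a joint stands for the part that bears it (a point fixed in the world has none). Each returns a list of dicts, best first, with "confidence" (0 to 1); they miss things now and then, are a little off and sometimes report something else, mostly with a low value. They report only what shows in the picture. A call takes as long as a camera call. They do not tell look-alikes from the thing itself.
- viewer.look_for(camera, name): "rect" ([left, top, right, bottom] in pixels, round what is visible of it).
The state is a dict: "t": time; "joint_positions": joint angles; "qvel": joint speeds; "tau": joint torques, N m; "tcp_pos": TCP position; "eef_rot": TCP orientation; "ft_force": force on the tool from outside, world axes, zero at the start; "moment": the same for the moment, N m; "finger_gap": opening from 0.0 (shut) to 1.0 (fully open); "gripper_force": force on a finger pad.
Only numpy, scipy, OpenCV 4.12 (cv2) and the standard library are available. Lean on these libraries where they do the work, as an engineer would, in place of code of your own. Each camera call takes 0.05 s, during which the arm holds its last target. There are 200 camera calls.

### The job

Make up two wheel hub kits from the stock on the bench. First the front kit, in the tray with two compartments: the large bearing in the wide compartment and the large nut in the narrow one. Only then the rear kit, in the tray with three compartments: the small bearing in the wide compartment, the small nut in the middle one and the grease cap in the narrow one at the end; every part lies flat on the tray's floor as it lay on the bench (the cap dome up), and the grease tin is left standing where it is.

Things in the scene. Friction and masses are not known exactly. Their poses are not given: they have to be found in the camera images.
- large_bearing: Large wheel bearing: steel ring, outer diameter 64, bore 34, height 36 mm, black seal round its upper face. Lies flat on the bench, bore upright. About 0.4 kg. Origin: centre of its underside, z along its axis, up.
- small_bearing: Small wheel bearing: steel ring, outer diameter 45, bore 21, height 26 mm, black seal round its upper face. Lies flat on the bench. About 0.2 kg. Origin: centre of its underside, z up its axis.
- large_nut: Large hexagonal steel axle nut: 36 mm across flats (41.6 across corners); hexagon 22 mm high with a round collar 28 mm in diameter and 4 mm high on top, 26 mm in all; dark bore. Lies flat. About 0.1 kg. Origin: centre of its underside, z up; the x axis is square to one pair of flats, the other pairs are at 60 degrees to it.
- small_nut: Small hexagonal steel nut: 24 mm across flats (27.7 across corners); hexagon 18 mm high with a round collar 20 mm in diameter and 4 mm high on top, 22 mm in all; dark bore (not to be taken for the two plain round sockets standing on the bench, 36 and 38 mm tall). Lies flat. About 0.05 kg. Origin: centre of its underside, z up; the x axis is square to one pair of flats, the other pairs are at 60 degrees to it.
- grease_cap: Grease cap: closed domed round aluminium cap without a hole, diameter 46, straight side 20 mm high, 28.5 mm high in all. Lies dome up. About 0.05 kg. Origin: centre of its underside, z up.
- front_tray: Front kit tray: fixed shallow plastic tray, white floor and grey walls, 104 (x) by 190 (y) mm. Floor 3 mm thick, walls and divider 4 mm thick, tops 12 mm above the bench (9 mm above the floor). Two compartments in a row along y, each 96 mm wide in x: the wide one, 104 mm long in y, centre at y = +39 mm; the narrow one, 74 mm long, centre at y = -54 mm. Origin: centre of its underside, z up.
- rear_tray: Rear kit tray: fixed shallow plastic tray, white floor and grey walls, 104 (x) by 248 (y) mm. Floor 3 mm thick, walls and dividers 4 mm thick, tops 12 mm above the bench (9 mm above the floor). Three compartments in a row along y, each 96 mm wide in x: the wide one, 92 mm long in y, centre at y = +74 mm; the middle one, 70 mm long, centre at y = -11 mm; the end one, 70 mm long, centre at y = -85 mm. Origin: centre of its underside, z up.
- grease_tin: Bystander between the trays: white tin with a yellow lid, diameter 56, height 42 mm, loose, 0.25 kg; to be left standing. Origin: centre of its underside, z up.
There are look-alikes about, which are no part of the job. What is shaped like the large_bearing but green, pink or turquoise is not meant.

How it is judged:
By the outcome, as a careful person would: the job done as asked, in the order asked, and still so for the second after the job is handed in, with the robot touching nothing.
It also fails if it takes over 120 s, if anything falls off the work surface, if the arm or the gripper's body presses on something with over 40 N, if the wrist force passes 120 N, or if a joint passes its speed limit or range.

## Working session

There is one attempt and no reset: what is moved stays moved. The work goes in short steps, Python scripts to look and compute and a shell command to move; the robot and the scene stay as the last step left them, time stands still between calls to the robot, and variables do not carry over. Pictures are saved under pics/ and viewed, at most 16 in all, crops included, and the job is handed in when it is done.

```bash
mkdir -p pics; ls
cat > h.py <<'E'
import numpy as np, cv2, sys
from rig import robot, viewer, workorder
from scipy.spatial.transform import Rotation as R
def pix2world(im,u,v,z):
    Rm=cv2.Rodrigues(np.array(im["rvec"],float))[0]; t=np.array(im["tvec"],float).ravel()
    d=np.array([(u-im["cx"])/im["fx"],(v-im["cy"])/im["fy"],1.0])
    c=-Rm.T@t; w=Rm.T@d
    return c+w*(z-c[2])/w[2]
def proj(im,p):
    Rm=cv2.Rodrigues(np.array(im["rvec"],float))[0]; q=Rm@np.array(p)+np.array(im["tvec"],float).ravel()
    return np.array([im["fx"]*q[0]/q[2]+im["cx"],im["fy"]*q[1]/q[2]+im["cy"]])
def save(im,name,crop=None,k=1):
    f=im["frame"][:,:,::-1]
    if crop: l,t,r,b=crop; f=f[t:b,l:r]
    cv2.imwrite("pics/"+name,cv2.resize(f,None,fx=k,fy=k,interpolation=cv2.INTER_CUBIC))
E
python3 - <<'E'
from h import *
names="large_bearing small_bearing large_nut small_nut grease_cap front_tray rear_tray grease_tin".split()
for c in ("top","scene"):
    im=viewer.get_image(c); save(im,c+"0.png"); np.save(c+"0.npy",im,allow_pickle=True)
    Rm=cv2.Rodrigues(np.array(im["rvec"],float))[0]; print(c,im["fx"],im["cx"],im["cy"],(-Rm.T@np.array(im["tvec"]).ravel()).round(3),Rm.round(2).tolist())
    for n in names:
        print(n,[(np.round(d["rect"]).astype(int).tolist(),round(d["confidence"],2)) for d in viewer.look_for(c,n)[:5]])
s=robot.read_state(); print(s, robot.grasp_offset)
E
```

```text
pics
top 471.64389367262845 317.44253770493276 197.4667350433542 [0.373 0.114 1.157] [[-0.01, -1.0, -0.01], [-0.99, 0.01, -0.17], [0.17, 0.01, -0.99]]
large_bearing [([200, 121, 229, 149], 0.98), ([157, 196, 187, 220], 0.94), ([256, 153, 282, 179], 0.78), ([195, 204, 224, 231], 0.73), ([209, 161, 237, 190], 0.59)]
small_bearing [([349, 160, 368, 182], 0.67)]
large_nut [([411, 168, 430, 185], 0.67)]
small_nut []
grease_cap [([312, 168, 329, 186], 0.73)]
front_tray [([242, 223, 323, 269], 0.59)]
rear_tray [([399, 215, 504, 277], 0.66)]
grease_tin [([355, 218, 377, 245], 0.73)]
scene 361.5725941455876 319.28343298847903 201.50803259245228 [ 1.085 -0.082  0.602] [[0.33, 0.94, 0.02], [0.68, -0.23, -0.69], [-0.65, 0.24, -0.72]]
large_bearing [([449, 214, 485, 247], 0.87), ([374, 206, 410, 240], 0.74), ([407, 155, 435, 179], 0.71), ([444, 152, 466, 176], 0.63), ([414, 179, 446, 216], 0.62)]
small_bearing [([276, 228, 294, 252], 0.81)]
large_nut [([198, 247, 224, 269], 0.66)]
small_nut []
grease_cap [([317, 210, 342, 239], 0.96)]
front_tray [([300, 148, 382, 190], 0.94)]
rear_tray [([109, 180, 232, 228], 0.93)]
grease_tin [([252, 172, 279, 204], 0.96)]
{'t': 0.9, 'joint_positions': array([ 1.03492521e+00,  8.71604443e-02,  1.37068009e+00,  1.56090661e-05,
        1.68355931e+00, -1.03124796e-01]), 'qvel': array([-0.00210617,  0.00031231, -0.00055831,  0.00066514,  0.00057569,
       -0.00108319]), 'tau': array([ 2.02443567e-03, -3.51713848e+01, -3.13468766e+01,  5.73693455e-05,
        4.46705542e-05, -2.86473471e-05]), 'tcp_pos': array([0.23068044, 0.49932341, 0.23137264]), 'eef_rot': array([2.14687910e-01, 9.76682698e-01, 9.39641603e-05, 2.29181304e-05]), 'ft_force': array([-0.36372576,  0.23626647,  0.16632031]), 'moment': array([-0.02295366, -0.01873256,  0.02372507]), 'gripper_force': 0.0, 'finger_gap': 1.0026636414662677} 0.0187
```

View pics/top0.png

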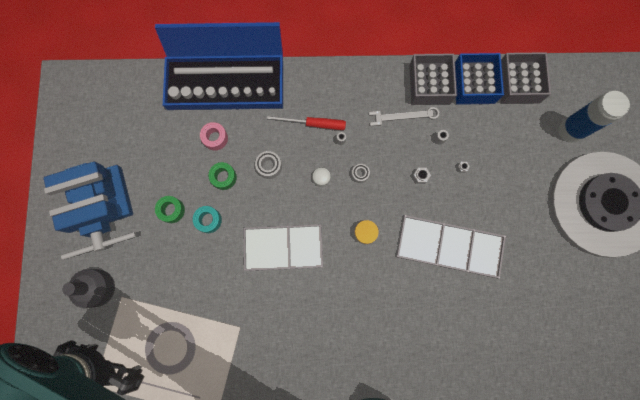

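View pics/scene0.png

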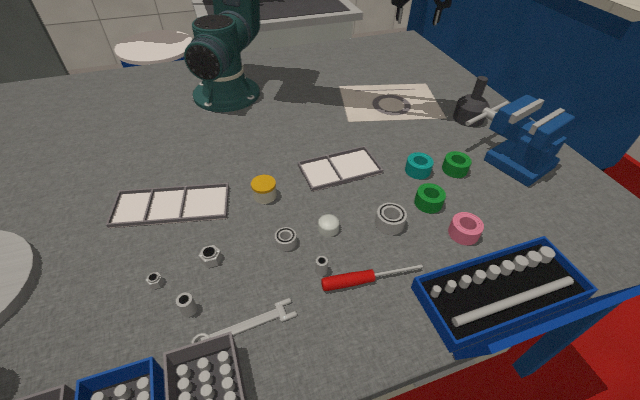

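The top view shows the grey ring at (268,164), with green, pink and turquoise look-alikes at (222,176), (169,209), (213,136) and (207,220). The small bearing is at (360,173), the cap at (321,177), the large nut at (422,175) and the tin at (367,232). The tray's wide compartments are on the left, which is +y.

- **Large bearing candidates:** of the five rings, only the grey steel one at (268,164) fits.
- **Small nut candidates:** (464,167), (341,137) and (443,135). The last two look like the tall round sockets, so I'll check them in a crop.

Run:
```python
from h import *
from scipy.optimize import least_squares
ims={c:np.load(c+"0.npy",allow_pickle=True).item() for c in("top","scene")}
a=np.linspace(0,2*np.pi,60)
def box(im,xy,r,h):
    P=np.array([proj(im,[xy[0]+r*np.cos(t),xy[1]+r*np.sin(t),z]) for z in(0,h) for t in a]); return np.r_[P.min(0),P.max(0)]
O={"large_bearing":(32,36,[256,153,282,179],[374,206,410,240]),"small_bearing":(22.5,26,[349,160,368,182],[276,228,294,252]),
"large_nut":(20,24,[411,168,430,185],[198,247,224,269]),"grease_cap":(23,26,[312,168,329,186],[317,210,342,239]),"grease_tin":(28,42,[355,218,377,245],[252,172,279,204]),"small_nut":(13,20,[459,162,469,172],[147,273,161,289])}
for n,(r,h,t,s) in O.items():
    f=lambda xy:np.r_[box(ims["top"],xy,r/1e3,h/1e3)-t, box(ims["scene"],xy,r/1e3,h/1e3)-s]
    q=least_squares(f,[.5,0],loss="soft_l1"); print(n,q.x.round(4),"res",q.fun.round(1), "r",np.hypot(*q.x).round(3))
A=cv2.resize(ims["top"]["frame"][125:185,400:480,::-1],None,fx=5,fy=5,interpolation=2)
B=cv2.resize(ims["scene"]["frame"][240:320,140:240,::-1],None,fx=4,fy=4,interpolation=2)
C=cv2.resize(ims["top"]["frame"][125:185,240:380,::-1],None,fx=4,fy=4,interpolation=2)
M=np.zeros((560,800,3),np.uint8); M[:300,:400]=A; M[:320,400:]=B; M[320:560,:560]=C; cv2.imwrite("pics/crop1.png",M)
cv2.imwrite("pics/tray.png",cv2.resize(ims["top"]["frame"][210:285,235:515,::-1],None,fx=2.8,fy=2.8,interpolation=2))
```

```text
large_bearing [0.6609 0.241 ] res [-0.6 -4.4  0.7 -1.8  0.6 -1.9 -2.6 -2.3] r 0.703
small_bearing [0.6368 0.0183] res [ 0.6  1.8  0.5 -0.2 -0.  -0.4  4.6  0.9] r 0.637
large_nut [ 0.6265 -0.1345] res [ 0.7 -1.7 -0.2 -0.9  1.2 -2.6 -1.5 -0.6] r 0.641
grease_cap [0.6252 0.1141] res [-0.9 -1.4  0.8  1.   1.4  2.5 -1.6 -2.1] r 0.636
grease_tin [0.4849 0.0096] res [-2.7  1.9  0.  -0.2  0.   2.2 -0.8  0.3] r 0.485
small_nut [ 0.6466 -0.2425] res [-1.8 -1.   1.   1.  -2.5 -1.1  1.6  0.9] r 0.691
```

View pics/crop1.png

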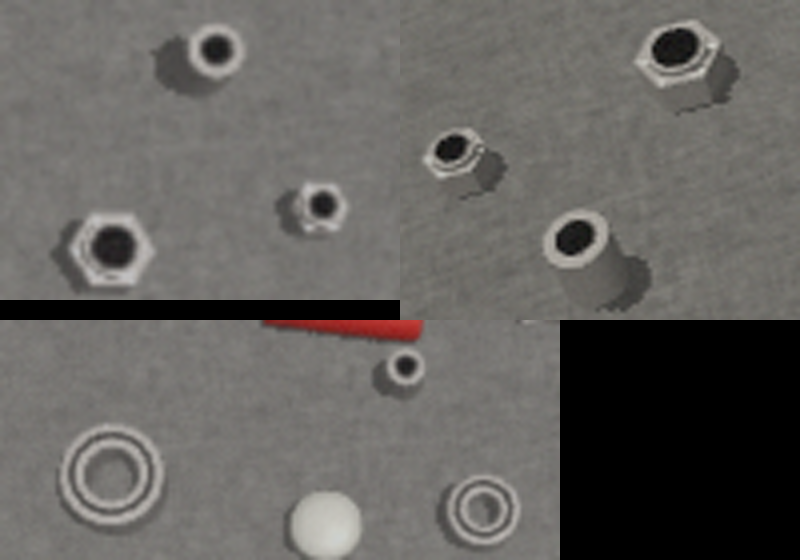

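View pics/tray.png

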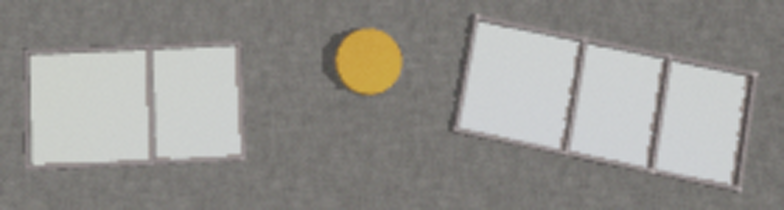

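The crop shows a hexagonal small nut at (464,167) with its collar, while (443,135) and (341,137) are tall round sockets. The grey ring at (268,164) is the large bearing. The tray crop shows both wide compartments on the left. Next I'll measure the trays and refine the positions from outlines.

```bash
cat >> h.py <<'E'
def rel(x,y,z,yaw=None):
    """tool-frame shift (mm) to world target, tool down; yaw = direction of tool y in deg"""
    s=robot.read_state(); Rt=R.from_quat(s["eef_rot"]); M=Rt.as_matrix()
    cur=np.degrees(np.arctan2(M[1,1],M[0,1])); 
    dy=0 if yaw is None else (yaw-cur+90)%180-90
    M2=M@R.from_rotvec([0,0,-np.radians(dy)]).as_matrix()
    d=np.array([x,y,z])-s["tcp_pos"]
    print("t %.1f"%s["t"],"tcp",s["tcp_pos"].round(4),"yaw %.1f"%cur,"tilt",M[:,2].round(3),"q",s["joint_positions"].round(2))
    print("turn wz %.3f rad; then shift mm"%(-np.radians(dy)),(M2.T@d*1e3).round(1), "without turn",(M.T@d*1e3).round(1))
E
python3 - <<'E'
from h import *
im=np.load("top0.npy",allow_pickle=True).item(); f=im["frame"].astype(int)
for n,(u,v,z) in {"LB":(268,163.5,.036),"SB":(361,172.5,.026),"LN":(422.6,174.6,.024),"SN":(464.3,166.3,.02),"cap":(321.3,176.8,.02),"tin":(367,232,.042)}.items(): print(n,pix2world(im,u,v,z).round(4))
m=((f.min(2)>150)*255).astype(np.uint8); m[:215]=0;m[290:]=0;m[:,:235]=0;m[:,515:]=0
n,l,st,c=cv2.connectedComponentsWithStats(m,connectivity=4)
for i in range(1,n):
    if st[i,4]<200: continue
    ct=cv2.findContours((l==i).astype(np.uint8),0,2)[0][0]
    P=np.array([pix2world(im,*p,.003)[:2] for p in ct[:,0].astype(float)])
    (cc,sz,an)=cv2.minAreaRect((P*1e3).astype(np.float32)); print(np.round(cc,1),np.round(sz,1),round(an,1))
rel(.66,.241,.2,90)
E
```

```text
LB [0.6552 0.242  0.036 ]
SB [0.6321 0.0144 0.026 ]
LN [ 0.6254 -0.1367  0.024 ]
SN [ 0.646  -0.2413  0.02  ]
cap [0.6239 0.112  0.02  ]
tin [0.484  0.0054 0.042 ]
[ 467.  -126.2] [91.5 96.7] 77.5
[454.8 154.6] [97.4 75.6] 2.5
[ 448.4 -209.1] [69.  96.9] 77.6
[452.2 246.7] [ 95.9 102.6] 1.0
[ 431.7 -281.7] [67.8 97.8] 77.9
t 0.9 tcp [0.2307 0.4993 0.2314] yaw 65.2 tilt [ 0.  0. -1.] q [ 1.03  0.09  1.37  0.    1.68 -0.1 ]
turn wz -0.433 rad; then shift mm [-429.3 -258.3   31.4] without turn [-498.1  -54.5   31.4]
```

```bash
python3 -m pendant '[[0,0,-0.108,0,0,0,85],[0,0,-0.108,0,0,0,85],[0,0,-0.108,0,0,0,85],[0,0,-0.109,0,0,0,85],[0,0,0,-33,-20,2,85],[0,0,0,-33,-20,2,85],[0,0,0,-33,-20,2,85],[0,0,0,-33,-20,2,85],[0,0,0,-33,-20,2,85],[0,0,0,-33,-20,2,85],[0,0,0,-33,-20,2,85],[0,0,0,-33,-20,2,85],[0,0,0,-33,-20,2,85],[0,0,0,-33,-20,2,85],[0,0,0,-33,-20,2,85],[0,0,0,-33,-20,2,85],[0,0,0,-33,-18,6,85],[0,0,0,0,0,0,85]]' 60
python3 - <<'E'
from h import *
im=viewer.get_image("wrist"); save(im,"w1.png"); print({k:im[k] for k in("fx","cx","cy")})
for n in ("large_bearing","front_tray","grease_cap"): print(n,[(np.round(d["rect"]),round(d["confidence"],2)) for d in viewer.look_for("wrist",n)[:4]])
rel(.657,.241,.2,90)
E
```

```text
t: 2.4
tcp_pos: [0.6644, 0.2358, 0.1969]
eef_rot: [0.004, 1.0, -0.002, -0.001]
ft_force: [-0.7, -0.0, -1.3]
finger_gap: 1.0
gripper_force: 0.0
{'fx': 309.70691628693146, 'cx': 320.299033088933, 'cy': 202.40917733078388}
large_bearing [(array([506.,  63., 556., 117.]), 0.88), (array([402., 120., 464., 183.]), 0.83), (array([432.,  25., 499.,  83.]), 0.76), (array([300., 146., 360., 209.]), 0.64)]
front_tray []
grease_cap [(array([190., 125., 230., 170.]), 0.76)]
t 2.6 tcp [0.6592 0.242  0.2014] yaw 90.0 tilt [-0.001  0.001 -1.   ] q [ 0.27  0.44  1.    0.    1.71 -1.3 ]
turn wz 0.001 rad; then shift mm [ 2.2 -1.   1.4] without turn [ 2.2 -1.   1.4]
```

View pics/w1.png

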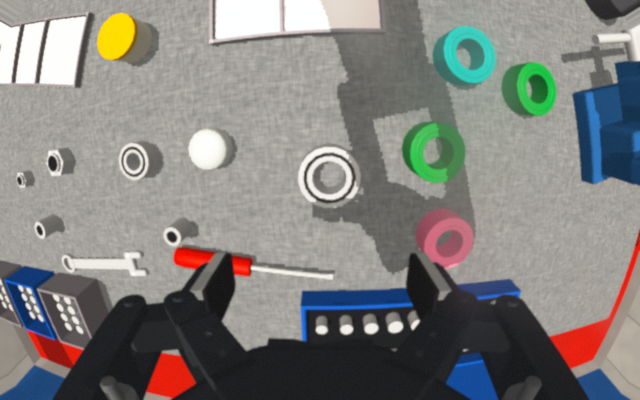

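The wrist view shows the steel bearing at (329,175), under the gripper. The cap is at (209,149), the small bearing at (135,160), the nuts at (57,162) and (22,180), and the coloured rings are to the right. I'll measure the bearing from its bright face.

```bash
cat >> h.py <<'E'
def fish(im,uv,z):
    uv=np.atleast_2d(np.array(uv,float)); Rm=cv2.Rodrigues(np.array(im["rvec"],float))[0]; t=np.array(im["tvec"],float).ravel()
    a=(uv-[im["cx"],im["cy"]])/[im["fx"],im["fy"]]; th=np.hypot(a[:,0],a[:,1])+1e-9
    d=np.c_[a*(np.sin(th)/th)[:,None],np.cos(th)]@Rm; c=-Rm.T@t
    return (c+d*((z-c[2])/d[:,2])[:,None])[:,:2]
def bright(im,box,z,thr=150):
    l,t,r,b=box; g=im["frame"][t:b,l:r].min(2); m=(g>thr).astype(np.uint8)
    ct=max(cv2.findContours(m,0,cv2.CHAIN_APPROX_NONE)[0],key=cv2.contourArea)[:,0]+[l,t]
    P=fish(im,ct,z); (c,rad)=cv2.minEnclosingCircle((P*1e3).astype(np.float32)); e=cv2.fitEllipse((P*1e3).astype(np.float32))
    print("thr",thr,"circle",np.round(c,1),round(rad,1),"ellipse",np.round(e[0],1),np.round(e[1],1)); return P
E
python3 - <<'E'
from h import *
im=viewer.get_image("wrist"); np.save("w1.npy",im,allow_pickle=True)
for thr in (150,175,200): bright(im,(292,140,368,215),.036,thr)
for thr in (150,): bright(im,(180,120,240,180),.02,thr)
E
```

```text
thr 150 circle [655.4 244.5] 22.9 ellipse [654.9 244.4] [43.1 44.8]
thr 175 circle [655.2 244.1] 31.7 ellipse [655.4 244.2] [58.6 59.2]
thr 200 circle [655.  244.1] 31.1 ellipse [655.3 244.2] [58.2 58.4]
thr 150 circle [622.6 108.9] 41.8 ellipse [623.5 107.5] [55.6 72.2]
```

```bash
python3 -m pendant '[[0,0,0,4,2,25,85],[0,0,0,0,0,35,85],[0,0,0,0,0,35,85],[0,0,0,0,0,30,85],[0,0,0,0,0,25,85],[0,0,0,0,0,20,85],[0,0,0,0,0,15,85],[0,0,0,0,0,10,85],[0,0,0,0,0,0,85],[0,0,0,0,0,0,55],[0,0,0,0,0,0,55],[0,0,0,0,0,0,55],[0,0,0,0,0,0,55],[0,0,0,0,0,0,55],[0,0,0,0,0,0,55],[0,0,0,0,0,0,55]]' 60; python3 -c "
from h import *
rel(.655,.244,.1,91.6)"
```

```text
t: 3.98
tcp_pos: [0.6573, 0.244, 0.0093]
eef_rot: [-0.0, 1.0, 0.001, 0.002]
ft_force: [-0.7, 0.4, 6.2]
finger_gap: 0.726
gripper_force: 66.9
t 4.0 tcp [0.6573 0.244  0.0093] yaw 90.0 tilt [ 0.004  0.002 -1.   ] q [ 0.27  0.54  1.25  0.    1.35 -1.3 ]
turn wz -0.028 rad; then shift mm [  1.9   0.2 -90.7] without turn [  1.9   0.1 -90.7]
```

```bash
python3 -m pendant '[[0,0,0,0,0,-15,55],[0,0,0,0,0,-25,55],[0,0,0,0,0,-30,55],[0,0,-0.028,5,0,-20,55],[0,0,0,25,0,0,55],[0,0,0,30,0,0,55],[0,0,0,35,0,0,55],[0,0,0,35,0,0,55],[0,0,0,35,0,0,55],[0,0,0,25,0,0,55],[0,0,0,13,0,0,55],[0,0,0,0,0,20,55],[0,0,0,0,0,20,55],[0,0,0,0,0,0,55],[0,0,0,0,0,0,55]]'; python3 -c "
from h import *
im=viewer.get_image('wrist'); save(im,'w2.png'); np.save('w2.npy',im,allow_pickle=True)
rel(.4535,.2467,.013,91.6)"
```

```text
t: 5.23
tcp_pos: [0.451, 0.2371, 0.0544]
eef_rot: [-0.014, 1.0, -0.001, -0.002]
ft_force: [0.1, 0.6, -3.4]
finger_gap: 0.722
gripper_force: 67.5
t 5.3 tcp [0.4524 0.2376 0.0559] yaw 91.6 tilt [-0.001 -0.    -1.   ] q [ 0.37  0.11  1.71  0.    1.33 -1.23]
turn wz 0.000 rad; then shift mm [-1.4  9.1 42.9] without turn [-1.4  9.1 42.9]
```

View pics/w2.png

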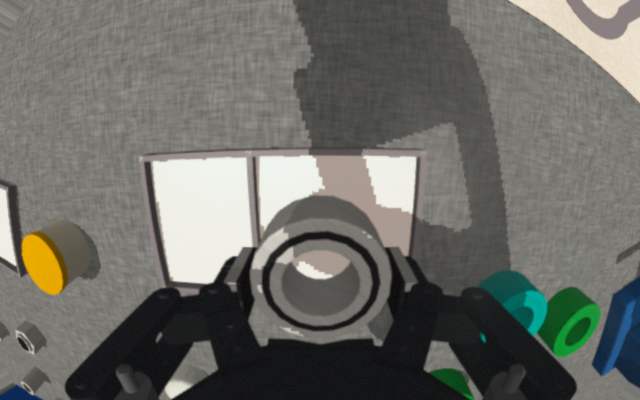

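The wrist view shows the bearing level in the fingers at (320,280), over the wide compartment, whose far wall spans columns 257 to 417. It needs to go 9 mm further along y.

```bash
python3 -m pendant '[[0,0,0,-1,9,5,55],[0,0,0,0,0,15,55],[0,0,0,0,0,12,55],[0,0,0,0,0,7,55],[0,0,0,0,0,3.5,55],[0,0,0,0,0,0,55],[0,0,0,0,0,0,55]]'; python3 -c "
from h import *
rel(.4535,.2467,.013,91.6)"
```

```text
t: 5.87
tcp_pos: [0.4539, 0.247, 0.0141]
eef_rot: [-0.014, 1.0, 0.0, 0.0]
ft_force: [0.6, 0.1, -3.8]
finger_gap: 0.729
gripper_force: 67.6
t 5.9 tcp [0.4539 0.247  0.0141] yaw 91.6 tilt [ 0.001  0.    -1.   ] q [ 0.39  0.16  1.74  0.    1.24 -1.21]
turn wz 0.000 rad; then shift mm [ 0.5 -0.3  1.1] without turn [ 0.5 -0.3  1.1]
```

```bash
python3 -m pendant '[[0,0,0,0,0,2,55],[0,0,0,0,0,0,55],[0,0,0,0,0,0,72],[0,0,0,0,0,0,74],[0,0,0,0,0,0,76],[0,0,0,0,0,-10,76],[0,0,0,0,0,-20,78],[0,0,0,0,0,-30,78],[0,0,0,0,0,-35,78],[0,0,0,0,0,-35,78],[0,0,0,0,0,0,78],[0,0,0,0,0,0,78]]'; python3 -c "
from h import *
im=viewer.get_image('wrist'); np.save('w3.npy',im,allow_pickle=True)
im=viewer.get_image('scene'); save(im,'s3.png',(220,130,420,280),4)
rel(.6254,-.1365,.14,178)"
```

```text
t: 6.87
tcp_pos: [0.4557, 0.2477, 0.1464]
eef_rot: [-0.014, 1.0, 0.002, 0.004]
ft_force: [0.2, -0.7, -1.6]
finger_gap: 0.913
gripper_force: 0.0
t 7.0 tcp [0.4533 0.2467 0.1419] yaw 91.6 tilt [-0.  0. -1.] q [ 0.39  0.05  1.59  0.    1.5  -1.21]
turn wz -1.508 rad; then shift mm [ 377.  -185.4    1.9] without turn [-161.2 -387.9    1.9]
```

View pics/s3.png

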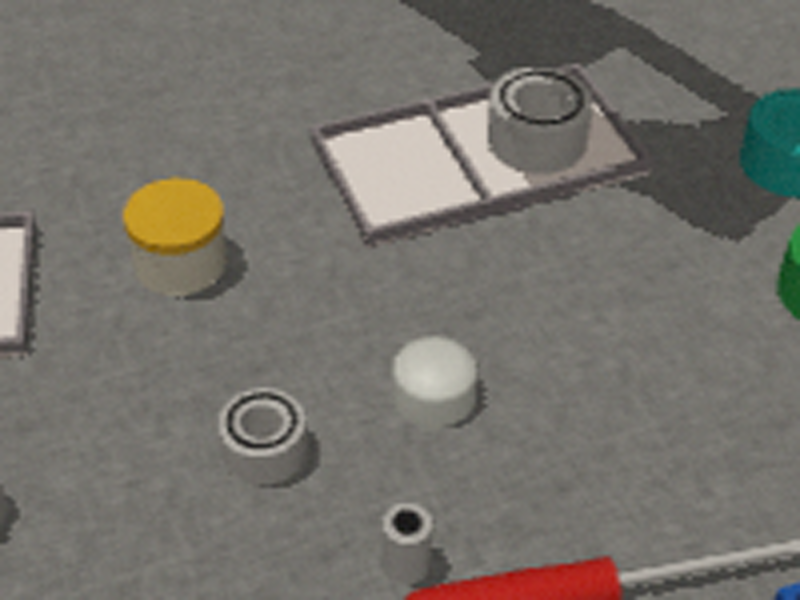

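The scene crop shows the large bearing flat in the wide compartment at crop (540,120). The tin is upright and nothing else has moved. Next is the large nut, gripped along world x.

```bash
python3 -m pendant '[[0,0,0.12,0,0,0,78],[0,0,0.12,0,0,0,78],[0,0,0.12,0,0,0,78],[0,0,0.12,0,0,0,78],[0,0,0.12,0,0,0,78],[0,0,0.12,0,0,0,78],[0,0,0.12,0,0,0,78],[0,0,0.12,0,0,0,78],[0,0,0.12,0,0,0,78],[0,0,0.12,0,0,0,78],[0,0,0.12,0,0,0,78],[0,0,0.12,0,0,0,78],[0,0,0.12,0,0,0,78],[0,0,0.04,0,0,0,78]]'; python3 -m pendant '[[0,0,0,-25,11,0,78],[0,0,0,-36,16,0,78],[0,0,0,-36,16,0,78],[0,0,0,-36,16,0,78],[0,0,0,-36,16,0,78],[0,0,0,-36,16,0,78],[0,0,0,-36,16,0,78],[0,0,0,-36,16,0,78],[0,0,0,-36,16,0,78],[0,0,0,-36,16,0,78],[0,0,0,-25,11,0,78],[0,0,0,-10,6,0,78],[0,0,0,0,0,0,78],[0,0,0,0,0,0,78]]';  python3 -c "
from h import *
im=viewer.get_image('wrist'); np.save('w4.npy',im,allow_pickle=True); save(im,'w4.png')
for n in ('large_nut','small_nut'): print(n,[(np.round(d['rect']),round(d['confidence'],2)) for d in viewer.look_for('wrist',n)[:4]])
rel(.6254,-.1365,.14,0)"
```

```text
t: 8.13
tcp_pos: [0.4523, 0.2463, 0.1395]
eef_rot: [0.709, 0.705, -0.002, -0.001]
ft_force: [0.3, 0.0, 0.1]
finger_gap: 0.912
gripper_force: 0.0
t: 9.3
tcp_pos: [0.6243, -0.1366, 0.14]
eef_rot: [0.708, 0.707, -0.0, -0.002]
ft_force: [0.0, 0.9, -0.3]
finger_gap: 0.91
gripper_force: 0.0
large_nut [(array([302., 168., 344., 218.]), 0.68)]
small_nut [(array([329., 275., 356., 306.]), 0.72)]
t 9.4 tcp [ 0.6246 -0.1353  0.1415] yaw 0.1 tilt [-0.001  0.001 -1.   ] q [-0.3   0.32  1.28  0.    1.55 -0.3 ]
turn wz 0.001 rad; then shift mm [-1.2  0.8  1.5] without turn [-1.2  0.8  1.5]
```

View pics/w4.png

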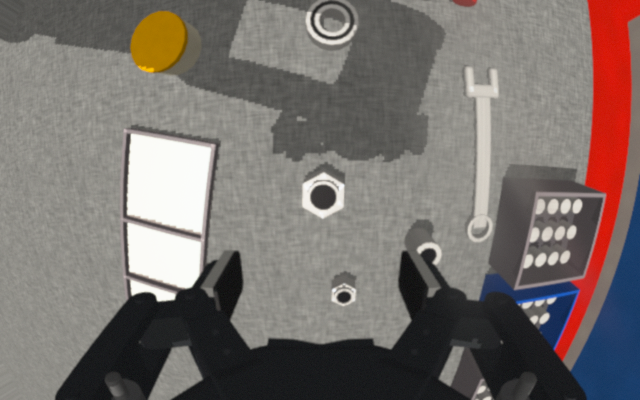

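The wrist view shows the large nut at (323,195), with corners up and down and flats square to world x. The small nut is at (344,295), and the round socket is at (428,253).

```bash
cat >> h.py <<'E'
def hexa(im,box,z,thr,bore_z):
    P=bright(im,box,z,thr)*1e3; c=cv2.minEnclosingCircle(P.astype(np.float32))[0]
    h=cv2.convexHull(P.astype(np.float32))[:,0]
    w=[np.ptp(h@[np.cos(a),np.sin(a)]) for a in np.radians(range(180))]
    f=[sum(w[(a+k)%180] for k in(0,60,120)) for a in range(60)]
    a=int(np.argmin(f)); print("flat normal angle",a,"widths",[round(w[(a+k)%180],1) for k in(0,60,120)],
      "mid",[((h@[np.cos(t),np.sin(t)]).max()+(h@[np.cos(t),np.sin(t)]).min())/2 for t in(0,np.pi/2)])
    l,t,r,b=box; g=im["frame"][t:b,l:r].max(2); m=(g<60).astype(np.uint8); mm=cv2.moments(max(cv2.findContours(m,0,1)[0],key=cv2.contourArea))
    print("bore",fish(im,[l+mm["m10"]/mm["m00"],t+mm["m01"]/mm["m00"]],bore_z)*1e3)
E
python3 -c "
from h import *
im=np.load('w4.npy',allow_pickle=True).item()
for thr in (165,190): hexa(im,(298,170,348,222),.022,thr,.026)
for thr in (165,190): hexa(im,(328,281,358,308),.018,thr,.022)
"
```

```text
thr 165 circle [ 625.1 -134.9] 20.9 ellipse [ 625.  -134.7] [38.2 38.5]
flat normal angle 58 widths [np.float64(37.1), np.float64(36.9), np.float64(37.4)] mid [np.float64(624.8652648925781), np.float64(-134.89193725585935)]
bore [[ 627.34732587 -134.71507783]]
thr 190 circle [ 625.4 -134.9] 20.4 ellipse [ 625.2 -134.6] [37.1 37.5]
flat normal angle 59 widths [np.float64(36.2), np.float64(36.0), np.float64(36.2)] mid [np.float64(624.9589233398438), np.float64(-134.89199066162107)]
bore [[ 627.34732587 -134.71507783]]
thr 165 circle [ 646.2 -239.9] 13.8 ellipse [ 646.1 -240.4] [24.1 25.3]
flat normal angle 59 widths [np.float64(24.8), np.float64(25.3), np.float64(24.9)] mid [np.float64(646.0103759765625), np.float64(-239.5974426269531)]
bore [[ 646.18323668 -239.43708075]]
thr 190 circle [ 653.  -240.8] 9.6 ellipse [ 652.2 -241.4] [10.5 17.5]
flat normal angle 2 widths [np.float64(8.1), np.float64(18.8), np.float64(14.7)] mid [np.float64(653.7765197753906), np.float64(-240.80937194824216)]
bore [[ 646.18323668 -239.43708075]]
```

```bash
python3 -m pendant '[[0,0,0.026,0.5,0.5,20,78],[0,0,0,0,0,30,70],[0,0,0,0,0,30,65],[0,0,0,0,0,25,60],[0,0,0,0,0,20,60],[0,0,0,0,0,10,60],[0,0,0,0,0,3,60],[0,0,0,0,0,0,60],[0,0,0,0,0,0,28],[0,0,0,0,0,0,28],[0,0,0,0,0,0,28],[0,0,0,0,0,0,28],[0,0,0,0,0,0,28],[0,0,0,0,0,0,28],[0,0,0,0,0,0,28]]' 50; python3 -c "
from h import *
rel(.4548,.1546,.1,1.6)"
```

```text
t: 10.7
tcp_pos: [0.6274, -0.1372, 0.0065]
eef_rot: [0.717, 0.697, 0.001, 0.002]
ft_force: [0.5, 0.0, 4.8]
finger_gap: 0.407
gripper_force: 52.0
t 10.7 tcp [ 0.6274 -0.1372  0.0065] yaw -1.5 tilt [ 0.005 -0.001 -1.   ] q [-0.3   0.42  1.42  0.    1.29 -0.28]
turn wz -0.055 rad; then shift mm [ 296.4 -164.   -94.6] without turn [ 287.  -180.   -94.6]
```

```bash
python3 -m pendant '[[0,0,0,0,0,-15,28],[0,0,0,0,0,-25,28],[0,0,0,0,0,-30,28],[0,0,-0.055,0,0,-25,28],[0,0,0,20,-11,0,28],[0,0,0,29,-16,0,28],[0,0,0,35,-19,0,28],[0,0,0,35,-19,0,28],[0,0,0,35,-20,0,28],[0,0,0,35,-20,0,28],[0,0,0,35,-20,0,28],[0,0,0,35,-19,0,28],[0,0,0,25,-13,0,28],[0,0,0,10,-6,20,28],[0,0,0,0,0,25,28],[0,0,0,0,0,0,28],[0,0,0,0,0,0,28]]'; python3 -c "
from h import *
rel(.4548,.1525,.0105,1.6); s=robot.read_state(); print(s['finger_gap'],s['gripper_force'])
im=viewer.get_image('wrist'); save(im,'w5.png')"
```

```text
t: 12.12
tcp_pos: [0.4529, 0.1522, 0.0526]
eef_rot: [0.697, 0.717, -0.002, -0.001]
ft_force: [0.9, 0.1, -0.7]
finger_gap: 0.406
gripper_force: 51.2
t 12.1 tcp [0.4529 0.1522 0.0526] yaw 1.6 tilt [-0.004 -0.001 -1.   ] q [ 0.21  0.04  1.79 -0.    1.32  0.18]
turn wz 0.000 rad; then shift mm [ 0.3  2.  42. ] without turn [ 0.3  2.  42. ]
0.4060779535116319 51.20368723757565
```

View pics/w5.png

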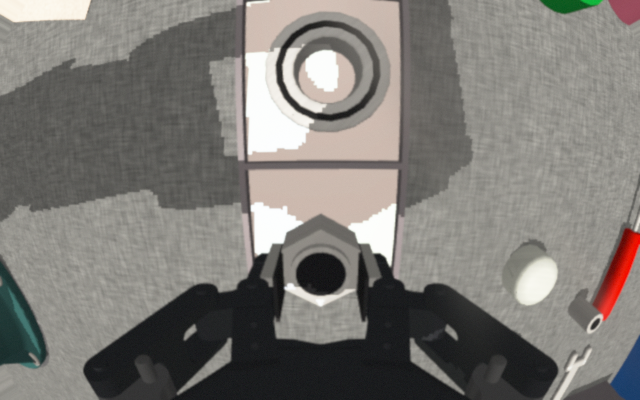

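The wrist view shows the nut held level at (320,265) over the narrow compartment, clear of the divider at row 163. The bearing sits in the wide one. I'll lower the nut, release it and rise.

```bash
python3 -m pendant '[[0,0,0,0,1,12,28],[0,0,0,0,0,14,28],[0,0,0,0,0,9,28],[0,0,0,0,0,4,28],[0,0,0,0,0,2.5,28],[0,0,0,0,0,0,28],[0,0,0,0,0,0,28]]'; python3 -c "
from h import *
rel(.4548,.1525,.0095,1.6)"
```

```text
t: 12.75
tcp_pos: [0.4562, 0.1525, 0.013]
eef_rot: [0.697, 0.717, 0.001, 0.0]
ft_force: [0.5, 0.2, -1.1]
finger_gap: 0.403
gripper_force: 51.3
t 12.8 tcp [0.4562 0.1525 0.013 ] yaw 1.6 tilt [ 0.001  0.    -1.   ] q [0.2  0.09 1.82 0.   1.23 0.18]
turn wz -0.000 rad; then shift mm [ 0.  -1.4  3.5] without turn [ 0.  -1.4  3.5]
```

```bash
python3 -m pendant '[[0,0,0,0,0,2.5,28],[0,0,0,0,0,1.5,28],[0,0,0,0,0,0,28],[0,0,0,0,0,0,44],[0,0,0,0,0,0,48],[0,0,0,0,0,0,48],[0,0,0,0,0,-10,48],[0,0,0,0,0,-25,48],[0,0,0,0,0,-35,48],[0,0,0,0,0,-35,60],[0,0,0,0,0,-30,70],[0,0,0,0,0,0,78],[0,0,0,0,0,0,78]]'; python3 -c "
from h import *
rel(.632,.016,.14,0); im=viewer.get_image('wrist'); np.save('w6.npy',im,allow_pickle=True)
for thr in (165,190): hexa(im,(260,120,380,240),.025,thr,.029)
im=viewer.get_image('top'); save(im,'t6.png',(230,120,520,290),2.7)"
```

```text
t: 13.83
tcp_pos: [0.4572, 0.1529, 0.1467]
eef_rot: [0.697, 0.717, 0.003, 0.002]
ft_force: [0.4, -0.0, 0.1]
finger_gap: 0.915
gripper_force: 0.0
t 13.8 tcp [0.4572 0.1529 0.1467] yaw 1.6 tilt [ 0.006  0.001 -1.   ] q [ 0.2  -0.04  1.67  0.    1.51  0.18]
turn wz 0.028 rad; then shift mm [-136.9  174.8    7.6] without turn [-141.7  170.9    7.6]
thr 165 circle [453.9 158.2] 53.1 ellipse [453.7 158.5] [ 72.3 104.4]
flat normal angle 32 widths [np.float64(104.9), np.float64(66.7), np.float64(105.9)] mid [np.float64(453.91993713378906), np.float64(159.74568176269534)]
bore [[455.48316297 155.31539023]]
thr 190 circle [453.8 158. ] 52.6 ellipse [453.8 158.5] [ 70.7 104.1]
flat normal angle 32 widths [np.float64(104.2), np.float64(66.3), np.float64(104.9)] mid [np.float64(453.7760009765625), np.float64(160.0339279174805)]
bore [[455.48316297 155.31539023]]
```

View pics/t6.png

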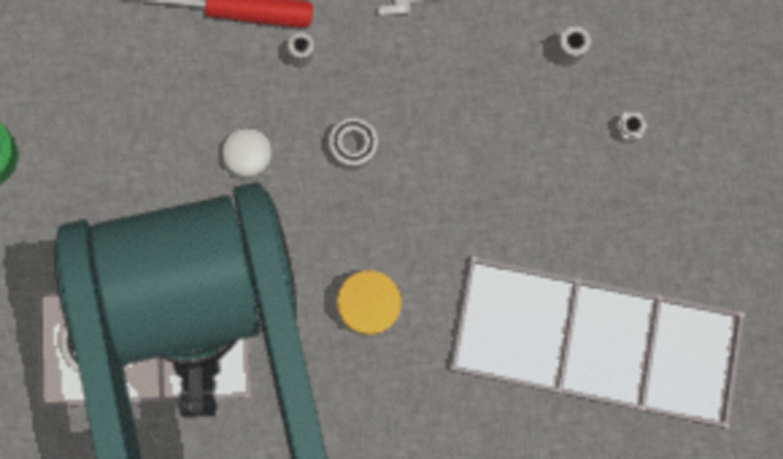

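The top crop shows the arm hiding the front tray, so I'll verify the nut after moving off. The wrist picture's bore measurement puts it at (455,155), the compartment centre. The small bearing is unmoved at crop (353,142). Moving to it.

```bash
python3 -m pendant '[[0,0,0.028,0,0,0,78],[0,0,0,-18,23,0,78],[0,0,0,-22,28,0,78],[0,0,0,-24,31,0,78],[0,0,0,-24,31,0,78],[0,0,0,-24,31,0,78],[0,0,0,-17,21,3,78],[0,0,0,-8,10,3,78],[0,0,0,0,0,0,78],[0,0,0,0,0,0,78]]';  python3 -c "
from h import *
im=viewer.get_image('wrist'); np.save('w7.npy',im,allow_pickle=True)
for n in ('small_bearing','grease_cap'): print(n,[(np.round(d['rect']),round(d['confidence'],2)) for d in viewer.look_for('wrist',n)[:4]])
d=viewer.look_for('wrist','small_bearing')
if d:
  l,t,r,b=np.round(d[0]['rect']).astype(int)
  for thr in (165,180,200): bright(im,(l-5,t-5,r+5,b+5),.026,thr)
rel(.632,.016,.14,0)
im=viewer.get_image('scene'); save(im,'s7.png',(220,130,420,280),4)"
```

```text
t: 14.77
tcp_pos: [0.6291, 0.0158, 0.1348]
eef_rot: [0.707, 0.707, -0.001, -0.002]
ft_force: [-0.2, -0.9, 0.2]
finger_gap: 0.916
gripper_force: 0.0
small_bearing [(array([301., 169., 352., 225.]), 0.91), (array([118.,  29., 162.,  77.]), 0.74)]
grease_cap [(array([290.,  57., 343., 111.]), 0.69)]
thr 165 circle [633.3  15.6] 23.5 ellipse [632.8  16.3] [44.2 44.8]
thr 180 circle [632.5  16.4] 22.4 ellipse [632.7  16.6] [43.4 43.7]
thr 200 circle [632.5  16.7] 22.0 ellipse [632.6  16.6] [42.7 42.8]
t 15.0 tcp [0.6295 0.0169 0.1376] yaw 0.1 tilt [-0.  0. -1.] q [-0.06  0.3   1.31  0.    1.53 -0.07]
turn wz 0.002 rad; then shift mm [-0.9  2.5 -2.4] without turn [-0.9  2.5 -2.4]
```

View pics/s7.png

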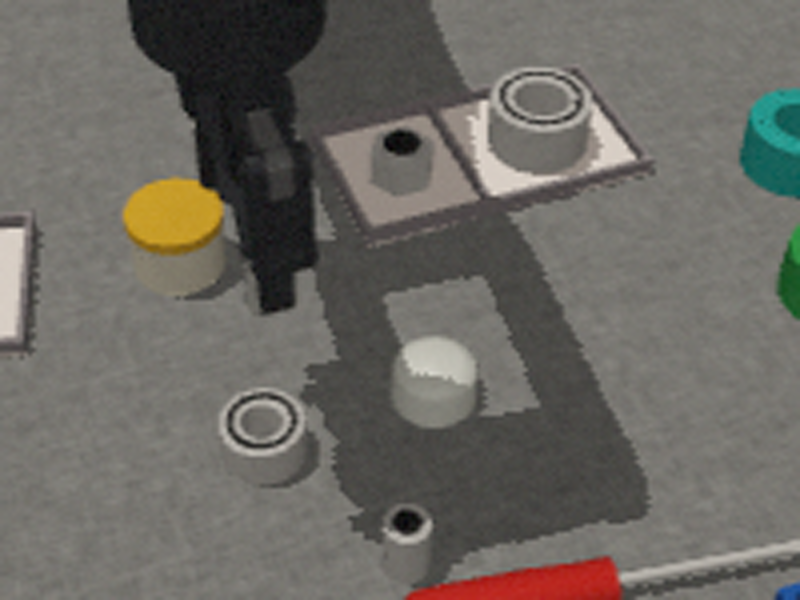

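The scene crop shows the front kit complete: the nut is flat in the narrow compartment at crop (402,160) and the bearing in the wide one. The tin is standing. Now I'll grip the small bearing at (632.6, 16.5).

```bash
python3 -m pendant '[[0,0,0,0,2,20,78],[0,0,0,0,0,30,75],[0,0,0,0,0,30,70],[0,0,0,0,0,25,70],[0,0,0,0,0,18,70],[0,0,0,0,0,8,70],[0,0,0,0,0,3,70],[0,0,0,0,0,0,70],[0,0,0,0,0,0,37],[0,0,0,0,0,0,37],[0,0,0,0,0,0,37],[0,0,0,0,0,0,37],[0,0,0,0,0,0,37],[0,0,0,0,0,0,37],[0,0,0,0,0,0,37]]' 50; python3 -c "
from h import *
rel(.467,-.1262,.1,-12.8)"
```

```text
t: 16.27
tcp_pos: [0.6342, 0.0155, 0.006]
eef_rot: [0.707, 0.707, 0.002, 0.002]
ft_force: [-1.2, 0.2, 6.6]
finger_gap: 0.502
gripper_force: 51.7
t 16.3 tcp [0.6342 0.0155 0.006 ] yaw -0.0 tilt [ 0.004  0.    -1.   ] q [-0.07  0.41  1.44  0.    1.29 -0.07]
turn wz 0.223 rad; then shift mm [-175.1 -131.2  -94.7] without turn [-141.7 -166.8  -94.7]
```

```bash
python3 -m pendant '[[0,0,0,0,0,-15,37],[0,0,0,0,0,-25,37],[0,0,0.111,0,0,-30,37],[0,0,0.112,0,0,-25,37],[0,0,0,-18,-13,0,37],[0,0,0,-26,-20,0,37],[0,0,0,-32,-24,0,37],[0,0,0,-32,-24,0,37],[0,0,0,-32,-24,0,37],[0,0,0,-24,-18,0,37],[0,0,0,-11,-8,20,37],[0,0,0,0,0,25,37],[0,0,0,0,0,0,37],[0,0,0,0,0,0,37]]'; python3 -c "
from h import *
rel(.467,-.1272,.0095,-12.8); s=robot.read_state(); print(s['finger_gap'],s['gripper_force'])"
```

```text
t: 17.43
tcp_pos: [0.4644, -0.1256, 0.0519]
eef_rot: [0.782, 0.624, -0.001, -0.002]
ft_force: [-0.3, 0.5, -2.1]
finger_gap: 0.502
gripper_force: 51.7
t 17.4 tcp [ 0.4644 -0.1256  0.0519] yaw -12.8 tilt [-0.004  0.002 -1.   ] q [-0.38  0.05  1.78  0.    1.32 -0.16]
turn wz -0.000 rad; then shift mm [-1.   3.  42.4] without turn [-1.   3.  42.4]
0.5017436175898166 51.66012553498149
```

```bash
python3 -m pendant '[[0,0,0,-1,1,12,37],[0,0,0,0,0,14,37],[0,0,0,0,0,10,37],[0,0,0,0,0,5,37],[0,0,0,0,0,2.5,37],[0,0,0,0,0,2,37],[0,0,0,0,0,0,37],[0,0,0,0,0,0,37]]'; python3 -c "
from h import *
rel(.467,-.1272,.0095,-12.8)"
```

```text
t: 18.1
tcp_pos: [0.4676, -0.1274, 0.009]
eef_rot: [0.781, 0.624, 0.001, 0.001]
ft_force: [-1.6, 1.5, 2.7]
finger_gap: 0.498
gripper_force: 52.1
t 18.1 tcp [ 0.4676 -0.1274  0.009 ] yaw -12.8 tilt [ 0.002 -0.    -1.   ] q [-0.38  0.1   1.82  0.    1.22 -0.16]
turn wz 0.001 rad; then shift mm [ 0.  -0.7 -0.5] without turn [ 0.  -0.7 -0.5]
```

```bash
python3 -m pendant '[[0,0,0,0,0,0,52],[0,0,0,0,0,0,55],[0,0,0,0,0,0,55],[0,0,0,0,0,-10,55],[0,0,0,0,0,-25,55],[0,0,0,0,0,-35,55],[0,0,-0.103,0,0,-35,55],[0,0,-0.103,0,0,-28,55],[0,0,0,-12,19,0,55],[0,0,0,-20,30,0,55],[0,0,0,-21,32,0,55],[0,0,0,-21,32,0,55],[0,0,0,-20,30,0,55],[0,0,0,-14,22,0,55],[0,0,0,-7,11,0,55],[0,0,0,0,0,0,55],[0,0,0,0,0,0,55]]'; python3 -c "
from h import *
im=viewer.get_image('wrist'); np.save('w8.npy',im,allow_pickle=True)
d=viewer.look_for('wrist','small_nut'); print([(np.round(e['rect']),round(e['confidence'],2)) for e in d])
if d:
  l,t,r,b=np.round(d[0]['rect']).astype(int)
  for thr in (165,180,195): hexa(im,(l-4,t-4,r+4,b+4),.018,thr,.022)
rel(.646,-.2397,.14,-1)
im=viewer.get_image('scene'); A=cv2.resize(im['frame'][160:310,100:300,::-1],None,fx=3,fy=3); B=cv2.resize(im['frame'][0:1,0:1],(1,1))
W=np.load('w8.npy',allow_pickle=True).item()['frame'][120:280,250:390,::-1]; W=cv2.resize(W,(200,229)); M=np.zeros((450,800,3),np.uint8); M[:,:600]=A; M[:229,600:]=W; cv2.imwrite('pics/s8.png',M)"
```

```text
t: 19.52
tcp_pos: [0.6408, -0.2456, 0.1407]
eef_rot: [0.713, 0.701, -0.0, -0.0]
ft_force: [-0.1, 0.6, 0.1]
finger_gap: 0.645
gripper_force: 0.0
[(array([311., 169., 339., 203.]), 0.74)]
thr 165 circle [ 646.1 -239.7] 13.5 ellipse [ 646.  -240.4] [22.4 25.4]
flat normal angle 59 widths [np.float64(24.1), np.float64(24.4), np.float64(23.9)] mid [np.float64(646.3263854980469), np.float64(-241.46041870117185)]
bore [[ 646.15250212 -239.34901617]]
thr 180 circle [ 646.2 -239.8] 13.2 ellipse [ 646.  -240.5] [21.6 25. ]
flat normal angle 59 widths [np.float64(23.5), np.float64(23.6), np.float64(23.2)] mid [np.float64(645.8967590332031), np.float64(-241.46038818359372)]
bore [[ 646.15250212 -239.34901617]]
thr 195 circle [ 646.3 -239.6] 13.0 ellipse [ 646.  -240.4] [20.9 24.1]
flat normal angle 59 widths [np.float64(23.2), np.float64(23.2), np.float64(23.2)] mid [np.float64(645.9076538085938), np.float64(-241.43381500244138)]
bore [[ 646.15250212 -239.34901617]]
t 19.6 tcp [ 0.6402 -0.2448  0.1412] yaw -1.0 tilt [-0.  0. -1.] q [-0.45  0.42  1.14  0.    1.58 -0.43]
turn wz 0.001 rad; then shift mm [5.2 5.7 1.2] without turn [5.2 5.7 1.2]
```

View pics/s8.png

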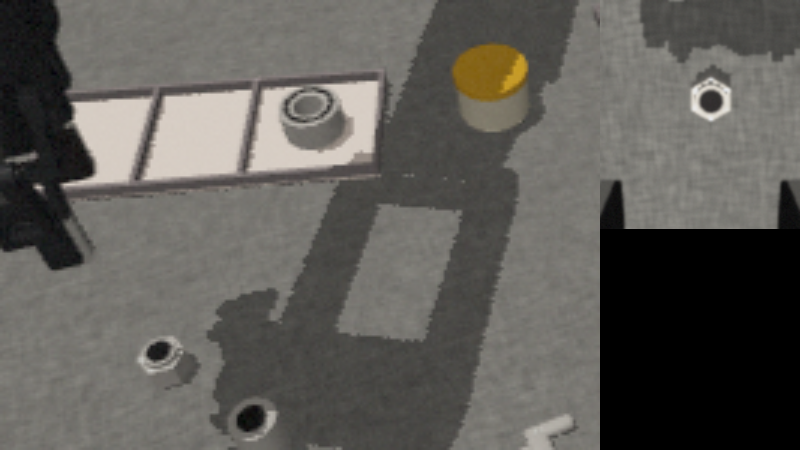

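The crop shows the small bearing flat in the rear tray's wide compartment at (312,118). The wrist inset shows the hexagonal small nut with its collar, and the socket stands apart.

```bash
python3 -m pendant '[[0,0,0,5,5,20,55],[0,0,0,0,0,30,55],[0,0,0,0,0,30,50],[0,0,0,0,0,26,50],[0,0,0,0,0,20,50],[0,0,0,0,0,9,50],[0,0,0,0,0,3,50],[0,0,0,0,0,0,50],[0,0,0,0,0,0,16],[0,0,0,0,0,0,16],[0,0,0,0,0,0,16],[0,0,0,0,0,0,16],[0,0,0,0,0,0,16],[0,0,0,0,0,0,16],[0,0,0,0,0,0,16]]' 40; python3 -c "
from h import *
rel(.4484,-.2091,.1,-12.8)"
```

```text
t: 20.92
tcp_pos: [0.6475, -0.2411, 0.0057]
eef_rot: [0.713, 0.701, 0.001, 0.002]
ft_force: [-0.5, 0.2, 6.6]
finger_gap: 0.265
gripper_force: 40.9
t 20.9 tcp [ 0.6475 -0.2411  0.0057] yaw -1.0 tilt [ 0.004 -0.002 -1.   ] q [-0.44  0.52  1.28  0.    1.34 -0.42]
turn wz 0.206 rad; then shift mm [ -12.9 -200.8  -95.2] without turn [  28.5 -199.2  -95.2]
```

```bash
python3 -m pendant '[[0,0,0,0,0,-15,16],[0,0,0,0,0,-25,16],[0,0,0.103,0,0,-30,16],[0,0,0.103,0,0,-25,16],[0,0,0,-1,-18,0,16],[0,0,0,-2,-28,0,16],[0,0,0,-2,-32,0,16],[0,0,0,-2,-36,0,16],[0,0,0,-2,-34,0,16],[0,0,0,-2,-28,0,16],[0,0,0,-2,-16,0,16],[0,0,0,0,-7,20,16],[0,0,0,0,0,25,16],[0,0,0,0,0,0,16],[0,0,0,0,0,0,16]]'; python3 -c "
from h import *
rel(.4484,-.2105,.009,-12.8); s=robot.read_state(); print(s['finger_gap'],s['gripper_force'])"
```

```text
t: 22.17
tcp_pos: [0.4477, -0.2084, 0.0517]
eef_rot: [0.781, 0.624, -0.001, -0.002]
ft_force: [0.3, -0.7, -0.2]
finger_gap: 0.269
gripper_force: 40.2
t 22.2 tcp [ 0.4477 -0.2084  0.0517] yaw -12.8 tilt [-0.003  0.002 -1.   ] q [-0.55  0.08  1.75  0.    1.32 -0.33]
turn wz 0.000 rad; then shift mm [-1.9  1.3 42.7] without turn [-1.9  1.3 42.7]
0.26911798176142576 40.185612752102315
```

```bash
python3 -m pendant '[[0,0,0,-2,-1,12,16],[0,0,0,0,0,14,16],[0,0,0,0,0,10,16],[0,0,0,0,0,5,16],[0,0,0,0,0,2.5,16],[0,0,0,0,0,2,16],[0,0,0,0,0,0,16],[0,0,0,0,0,0,16]]'; python3 -c "
from h import *
rel(.4484,-.2105,.009,-12.8)"
```

```text
t: 22.83
tcp_pos: [0.4482, -0.2111, 0.0086]
eef_rot: [0.781, 0.624, 0.0, 0.001]
ft_force: [-1.7, 0.8, 4.2]
finger_gap: 0.268
gripper_force: 40.7
t 22.8 tcp [ 0.4482 -0.2111  0.0086] yaw -12.8 tilt [ 0.001 -0.001 -1.   ] q [-0.55  0.13  1.79  0.    1.22 -0.33]
turn wz 0.001 rad; then shift mm [ 0.6  0.1 -0.4] without turn [ 0.6  0.1 -0.4]
```

```bash
python3 -m pendant '[[0,0,0,0,0,0,34],[0,0,0,0,0,0,36],[0,0,0,0,0,0,36],[0,0,0,0,0,-10,36],[0,0,0,0,0,-25,36],[0,0,0,0,0,-35,36],[0,0,0,0,0,-35,45],[0,0,0,0,0,-28,60]]'; python3 -m pendant '[[0,0,0,18,5,0,70],[0,0,0,28,8,0,75],[0,0,0,35,10,0,75],[0,0,0,35,10,0,75],[0,0,0,35,10,0,75],[0,0,0,35,10,0,75],[0,0,0,35,10,0,75],[0,0,0,35,10,0,75],[0,0,0,35,10,0,75],[0,0,0,28,8,0,75],[0,0,0,21,6,0,75],[0,0,0,12,3,0,75],[0,0,0,0,0,0,75],[0,0,0,0,0,0,75]]'; python3 -c "
from h import *
im=viewer.get_image('wrist'); np.save('w9.npy',im,allow_pickle=True)
d=viewer.look_for('wrist','grease_cap'); print([(np.round(e['rect']),round(e['confidence'],2)) for e in d])
rel(.6235,.110,.14,-12.8)
im2=viewer.get_image('scene'); A=cv2.resize(im2['frame'][160:310,100:300,::-1],None,fx=2.5,fy=2.5); 
W=im['frame'][110:260,240:400,::-1]; W=cv2.resize(W,(300,281)); M=np.zeros((375,800,3),np.uint8); M[:,:500]=A; M[:281,500:]=W; cv2.imwrite('pics/s9.png',M)"
```

```text
t: 23.5
tcp_pos: [0.4481, -0.2112, 0.1437]
eef_rot: [0.781, 0.624, 0.001, 0.001]
ft_force: [1.0, -0.7, -0.1]
finger_gap: 0.656
gripper_force: 0.0
t: 24.67
tcp_pos: [0.6227, 0.11, 0.1404]
eef_rot: [0.781, 0.624, -0.0, 0.0]
ft_force: [-0.6, -0.9, 0.2]
finger_gap: 0.879
gripper_force: 0.0
[]
t 24.8 tcp [0.6225 0.1089 0.1405] yaw -12.9 tilt [-0.    -0.001 -1.   ] q [ 0.08  0.3   1.3  -0.    1.54  0.31]
turn wz -0.001 rad; then shift mm [1.3 0.7 0.5] without turn [1.3 0.7 0.5]
```

View pics/s9.png

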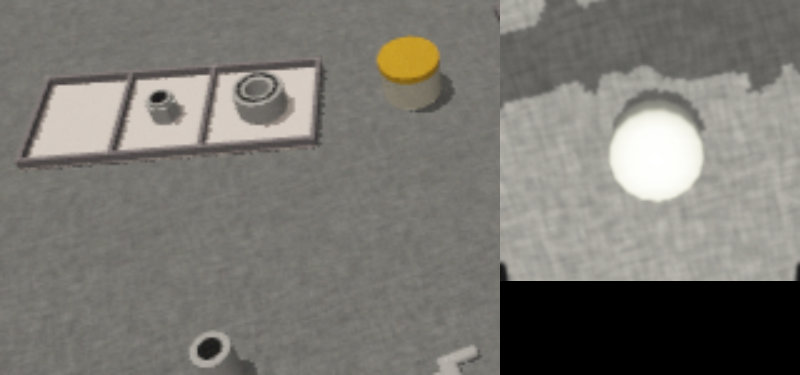

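The crop shows the small nut flat in the middle compartment at (162,105) and the small bearing in the wide one. The cap is under the wrist at about (324,192), dome up.

```bash
python3 -c "
from h import *
im=np.load('w9.npy',allow_pickle=True).item()
for thr in (170,190,210): bright(im,(290,155,360,225),.021,thr)"
```

```text
thr 170 circle [625.2 112. ] 23.4 ellipse [624.7 112.8] [43.9 44.4]
thr 190 circle [624.5 112.8] 22.1 ellipse [624.7 112.8] [42.8 43.2]
thr 210 circle [624.7 112.6] 21.5 ellipse [624.6 112.8] [41.8 42. ]
```

```bash
python3 -m pendant '[[0,0,0,4,0.5,20,75],[0,0,0,0,0,30,72],[0,0,0,0,0,30,70],[0,0,0,0,0,26,70],[0,0,0,0,0,20,70],[0,0,0,0,0,9,70],[0,0,0,0,0,4,70],[0,0,0,0,0,0,70],[0,0,0,0,0,0,70]]' 40; python3 -c "
from h import *
rel(.6245,.112,.002,-12.8)"
```

```text
t: 25.57
tcp_pos: [0.6254, 0.1137, 0.003]
eef_rot: [0.782, 0.624, 0.001, 0.001]
ft_force: [0.7, 0.7, 0.1]
finger_gap: 0.819
gripper_force: 0.0
t 25.6 tcp [0.6254 0.1137 0.003 ] yaw -12.8 tilt [ 0.003  0.    -1.   ] q [0.09 0.41 1.44 0.   1.29 0.31]
turn wz -0.000 rad; then shift mm [-1.9 -0.5  1. ] without turn [-1.9 -0.5  1. ]
```

```bash
python3 -m pendant '[[0,0,0,-1,0,0,38],[0,0,0,0,0,0,38],[0,0,0,0,0,0,38],[0,0,0,0,0,0,38],[0,0,0,0,0,0,38],[0,0,0,0,0,0,38],[0,0,0,0,0,0,38],[0,0,0,0,0,-15,38],[0,0,0,0,0,-25,38],[0,0,0,0,0,-30,38],[0,0,0,0,0,-25,38],[0,0,0,0,0,0,38]]' 35; python3 -c "
from h import *
rel(.4317,-.2817,.1,-12.8)"
```

```text
t: 26.57
tcp_pos: [0.6278, 0.1137, 0.1037]
eef_rot: [0.781, 0.624, 0.005, 0.003]
ft_force: [1.4, -0.0, 0.5]
finger_gap: 0.526
gripper_force: 36.0
t 26.6 tcp [0.6278 0.1137 0.1037] yaw -12.8 tilt [ 0.012  0.001 -1.   ] q [0.09 0.33 1.34 0.   1.46 0.31]
turn wz 0.001 rad; then shift mm [-429.  -103.7    0.7] without turn [-429.  -103.9    0.7]
```

```bash
python3 -m pendant '[[0,0,0,-18,-4,0,38],[0,0,0,-27,-7,0,38],[0,0,0,-34,-8,0,38],[0,0,0,-35,-8,0,38],[0,0,0,-35,-8,0,38],[0,0,0,-35,-9,0,38],[0,0,0,-35,-9,0,38],[0,0,0,-35,-9,0,38],[0,0,0,-35,-9,0,38],[0,0,0,-35,-9,0,38],[0,0,0,-35,-8,0,38],[0,0,0,-30,-7,0,38],[0,0,0,-25,-6,0,38],[0,0,0,-15,-3,20,38],[0,0,0,0,0,25,38],[0,0,0,0,0,0,38],[0,0,0,0,0,0,38]]'; python3 -c "
from h import *
rel(.4317,-.2817,.006,-12.8); s=robot.read_state(); print(s['finger_gap'],s['gripper_force'])
im=viewer.get_image('wrist'); save(im,'w10.png')"
```

```text
t: 27.98
tcp_pos: [0.4262, -0.281, 0.0492]
eef_rot: [0.782, 0.624, -0.0, -0.003]
ft_force: [0.6, -0.7, -0.9]
finger_gap: 0.517
gripper_force: 36.1
t 28.0 tcp [ 0.4262 -0.281   0.0492] yaw -12.8 tilt [-0.004  0.004 -1.   ] q [-0.69  0.11  1.71  0.    1.32 -0.47]
turn wz 0.000 rad; then shift mm [ 0.4  5.7 43.2] without turn [ 0.4  5.7 43.2]
0.5168834714795545 36.052910280413926
```

View pics/w10.png

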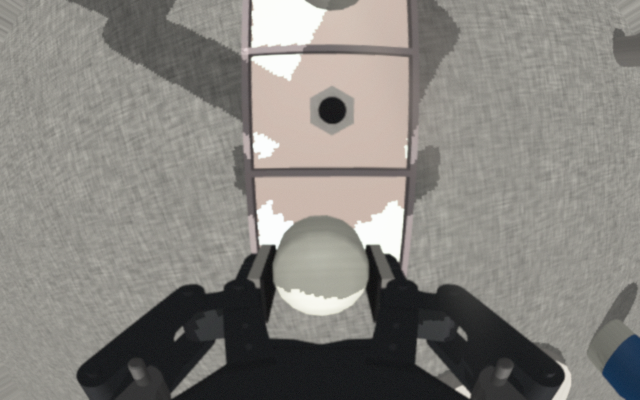

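The wrist view shows the cap held dome up at (320,265), over the end compartment with its divider at row 172. The small nut is in the middle one at (332,110). I'll correct 4 mm along tool y and lower.

```bash
python3 -m pendant '[[0,0,0,0,4,12,38],[0,0,0,0,0,14,38],[0,0,0,0,0,9,38],[0,0,0,0,0,5,38],[0,0,0,0,0,3,38],[0,0,0,0,0,0,38],[0,0,0,0,0,0,38]]'; python3 -c "
from h import *
rel(.4317,-.2817,.006,-12.8)"
```

```text
t: 28.62
tcp_pos: [0.4321, -0.2832, 0.0086]
eef_rot: [0.781, 0.624, 0.0, 0.0]
ft_force: [0.5, 0.2, -0.6]
finger_gap: 0.522
gripper_force: 36.1
t 28.6 tcp [ 0.4321 -0.2832  0.0086] yaw -12.8 tilt [ 0.001 -0.    -1.   ] q [-0.69  0.17  1.74  0.    1.23 -0.47]
turn wz 0.001 rad; then shift mm [ 1.4 -0.7  2.6] without turn [ 1.4 -0.7  2.6]
```

```bash
python3 -m pendant '[[0,0,0,0,0,1.5,38],[0,0,0,0,0,1.5,38],[0,0,0,0,0,0,38],[0,0,0,0,0,0,38]]'; python3 -m pendant '[[0,0,0,0,0,0,52],[0,0,0,0,0,0,55],[0,0,0,0,0,0,55],[0,0,0,0,0,-10,55],[0,0,0,0,0,-25,55],[0,0,0,0,0,-35,55],[0,0,0,0,0,-35,55],[0,0,0,0,0,-28,55],[0,0,0,0,20,-20,55],[0,0,0,0,35,0,55],[0,0,0,0,40,0,55],[0,0,0,0,40,0,55],[0,0,0,0,20,0,55],[0,0,0,0,0,0,55],[0,0,0,0,0,0,55]]';python3 -c "
from h import *
im=viewer.get_image('scene'); B=im['frame'][140:240,100:400,::-1]
im=viewer.get_image('top'); A=im['frame'][150:285,230:515,::-1]
M=np.vstack([cv2.resize(B,(780,260)),cv2.resize(A,(780,330))]); cv2.imwrite('pics/fin.png',M)"
```

```text
t: 28.95
tcp_pos: [0.4323, -0.2836, 0.0067]
eef_rot: [0.781, 0.624, 0.0, 0.001]
ft_force: [-0.9, 1.0, 5.5]
finger_gap: 0.52
gripper_force: 36.6
t: 30.2
tcp_pos: [0.5832, -0.3172, 0.1576]
eef_rot: [0.781, 0.624, -0.0, -0.001]
ft_force: [-0.3, 0.5, 0.1]
finger_gap: 0.64
gripper_force: 0.0
```

View pics/fin.png

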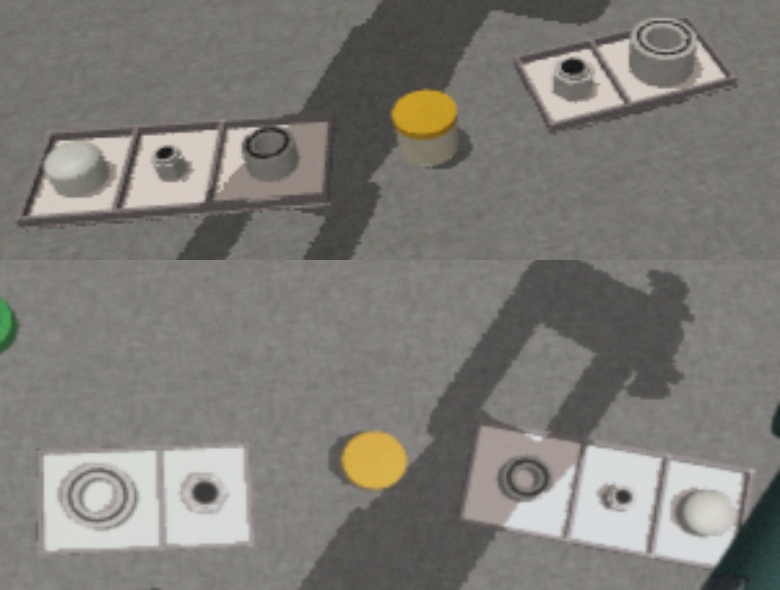

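The final picture shows all five parts flat and inside their compartments. The cap is dome up at (77,165) and the tin is upright at (425,125). The arm is clear, so I'll hand in.

```bash
python3 -c "
from rig import workorder
print(workorder.sign_off())"
```

```text
the job is handed in; nothing more can be done
None
```

I made up both kits in the order asked, front then rear, with all five parts flat in their compartments and the grease tin still standing; the job was handed in at about 30 s and no verdict came back.

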